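# Free the vial tray from its left-hand transport lock

### The arm

A 6-joint arm with a two-finger parallel gripper is mounted at the origin on the work surface. World frame = base frame: x ahead of the robot, y to its left, z up, the work surface at z = 0. Lengths are in mm, angles in rad, forces in N, time in s.
With the tool pointing down it reaches from about 350 to 975 mm from the base axis. Payload 7.1 kg.
Tool frame: the origin (TCP) lies on the front face of the gripper's body, between the roots of the fingers; the fingertips stand 80 mm ahead of it and the grasp point (between the pads) lies 61 mm ahead of it (env.tips_ahead is the distance from the TCP to the fingertips, in mm); z points along the fingers, y is the direction in which the jaws open and shut (so a half turn about z gives the same grasp; the last joint's range is limited). The gripper opens to 88 mm and grips with 3 to 60 N. Pads are 20 mm wide; open, the fingers measure 115 mm over their backs; the gripper's body (75 mm by 178 mm) begins 61 mm behind the grasp point.
Start: joints at [1.292, 0.423, 1.63, -0, 1.089, -0.019], TCP at [160.523, 604.018, 302.675] pointing down, gripper open.
Joint ranges: [-3, 3], [-0.9, 2.11], [0.09, 2.58], [-1.31, 4.45], [0.11, 2.69], [-2.54, 2.54]. Speed limits (rad/s): [2.39, 2.39, 3.01, 3.14, 3.14, 3.14].

### API

Orientations are given as a unit quaternion [x, y, z, w].
In Python, from station import env, set_gripper, viewer, workorder gives the robot as it stands. Calls block until the motion is done:
- env.reach(position, orientation): joint-space move of the TCP to a pose.
- env.move_l(position, rot=None, rate=150, f_stop=None): straight line of the TCP; rot=None keeps the orientation; rate is the mean speed in mm/s. With f_stop (N) it stops when the force on the tool has changed by that much, and returns True; else False.
- env.move_joints(angles): joint-space move.
- set_gripper(opening): finger opening in mm; the grip force is fixed at half the most; returns when the fingers have stopped.
- env.hold(seconds).
- env.ik(position, orientation): joint angles nearest the present ones, or None.
- env.read_state(): the state.
- viewer.camera(name): name is "scene" or "top" or "wrist"; returns the picture (400x640x3 uint8, blue, green, red); there is no depth.
- viewer.camera_params(name): a dict with "fx", "fy", "cx", "cy" (pixels), "pose" (4x4, takes a point from camera to world coordinates); the wrist camera has in their place "tool_from_camera" (4x4, takes a point from camera to tool coordinates, whose origin is the TCP and whose axes are the flange's). Camera axes: x right, y up, looking along -z (the intrinsics and any distortion apply to the point x, -y, -z); pixel columns grow to the right and rows downward; lengths in mm; the calibration is good to about 2 mm. A picture is of the moment at which its call begins: read the wrist's pose just before it. camera_params takes no time and is no camera call.
A pose or a line that the arm cannot do raises env.IKError and nothing moves.
- workorder.sign_off(): hands the job in, once; it reports no verdict.
The state is a dict: "time_s": time; "qpos": joint angles; "dq": joint speeds; "tau": joint torques, N m; "tool_pos": TCP position; "orientation": TCP orientation; "force": force on the tool from outside, world axes, zero at the start; "wrist_torque": the same for the moment, N m; "width": finger opening in mm.
Only numpy, scipy, OpenCV 4.12 (cv2) and the standard library are available. Lean on these libraries where they do the work, as an engineer would, in place of code of your own. Each camera call takes 0.05 s, during which the arm holds its last target. There are 200 camera calls.

### The job

The vial tray is locked in its dock by a screw with a left-hand thread: unscrew it by turning the blue knob clockwise (seen from above) until the white mark engraved on the knob points at the white line on the bridge, and leave it there. Then pull the tray by its grey fin along the rails, without lifting it, until it is felt to press lightly but surely on the rubber pad of the end stop, and let go of it there. Never force the tray against the lock or the stop (a light push of about 6 N is right, 16 N is too much), and leave everything else where it stands.

Things in the scene. Friction and masses are not known exactly. Their poses are not given: they have to be found in the camera images.
- dock: White base plate 140 x 330 x 12 mm, fixed; origin on the table surface, z up, x = 0 midway between two rails along its y (inner faces 93 mm apart, tops 34 mm above the table). The lock's bridge (dark beam, 132 mm along x, 40 mm wide, top 52 mm above the table) crosses the rails at y = +100 mm; the end stop is at the -y end, its face at y = -165 mm.
- index_line (a point): Middle of the white line on top of the bridge, 52 mm above the table, 41 mm from the screw's axis in the dock's +x direction. The knob's mark must point along this direction.
- knob_grip (a point): Centre of the blue knob bar, on the screw's vertical axis. Bar 46 long, 13 thick, 36 mm high, underside 9 to 13 mm above the bridge at first, clear all round. Left-hand thread: clockwise from above unscrews; bar and pin rise 4 mm per rad. Stiff (0.2 N m); stays where left. At first the mark is 1.6 to 2.6 rad short of the line, going clockwise. Turned the other way the pin jams on the tray.
- knob_mark (a point): Outer part of the white mark engraved on one half of the knob's top face, 18 mm from the screw's axis along the bar and 18 mm above the bar's centre; it turns and rises with the knob. The 10 mm thick pin below the knob leaves its pocket in the tray (16 mm long along the rails) about 0.4 rad before the mark reaches the line.
- tray_fin (a point): Centre of the grey fin on the black vial tray, 55 mm above the table. Fin 40 mm wide (dock x), 12 mm thick (along the rails, dock y), 46 mm high above the tray's top; grip it on the wide faces. Axes as the dock's. Vials 24 mm high stand along both edges, 31 mm from the fin's centre, and in a row 62 mm to its +y. The fin's centre is 120 mm from the screw's axis.
- tray: Black vial tray 90 x 210 x 20 mm, about 0.35 kg, loose, 1.5 mm play to each rail. Slides out along the dock's -y. Origin on its underside, on the middle line, 20 mm from the fin's centre towards +y; at first within 1 mm of the dock's origin, 12 mm above the table. Its front face is 85 mm from the origin towards -y. Axes as the dock's.
- lock_pin: The lock screw with its pin and knob; origin on the screw's axis (dock x = 0, y = +100 mm), within 4 mm of the table's height at first, rising with the screw. It must not bear on the tray with more than 20 N.
- stop: Grey block 90 x 25 x 34 mm at the dock's -y end, origin under its centre. Towards the tray it carries a rubber pad on a screw-set spindle: the pad's face stands 12 to 40 mm proud of the block, differently each time and not measured: find it by feel. So the tray has 40 to 68 mm to go. The pad is sprung: 4 N per mm, 8 mm of travel.
- amber_bottle: Bystander: amber bottle, 70 mm wide, 160 mm high; origin under its centre.
- clear_bottle: Bystander: clear bottle with a red cap, 76 mm wide, 150 mm high; origin under its centre.
- jar: Bystander: small white jar with a blue cap, 44 mm wide, 50 mm high, standing beside the dock on its +x side; origin under its centre.
- driver: Bystander: screwdriver lying on the table.
- vial_box: Bystander: open blue box, 120 x 90 x 40 mm; origin under its centre.
- supply: Bystander: aluminium power supply, 160 x 100 x 45 mm; origin under its centre.
Not all that is in view belongs to the job. Leave any green look-alike of the tray alone.

How it is judged:
By the outcome, as a careful person would: the job done as asked, in the order asked, and still so for the second after the job is handed in, with the robot touching nothing.
It also fails if it takes over 72 s, if anything falls off the work surface, if the arm or the gripper's body presses on something with over 40 N, if the wrist force passes 120 N, or if a joint passes its speed limit or range.

## Working session

There is one attempt and no reset: what is moved stays moved. The work goes in short steps, each a Python script; the robot and the scene stay as the last script left them, time stands still between calls to the robot, and variables do not carry over. Pictures are saved under pics/ and viewed, about 8 in all and at most 12, crops included, and the job is handed in when it is done.

```bash
ls; mkdir -p pics
python3 - <<'E'
from station import env, viewer
import cv2,numpy as np
for n in("top","scene"):
    cv2.imwrite(f"pics/{n}0.png",viewer.camera(n)); p=viewer.camera_params(n); print(n,{k:(np.round(v,3).tolist() if not isinstance(v,str) else v) for k,v in p.items()})
print({k:np.round(v,3).tolist() for k,v in viewer.camera_params("wrist").items() if not isinstance(v,str)})
s=env.read_state();print(s)
E
```

```text
pics
top {'fx': 421.627, 'fy': 421.627, 'cx': 320.486, 'cy': 190.867, 'pose': [[-0.014, 0.996, -0.084, 400.602], [-1.0, -0.016, -0.017, -33.819], [-0.019, 0.084, 0.996, 1647.277], [0.0, 0.0, 0.0, 1.0]]}
scene {'fx': 477.27, 'fy': 477.27, 'cx': 310.195, 'cy': 199.503, 'pose': [[-0.446, -0.613, 0.652, 1421.655], [0.895, -0.319, 0.313, 401.909], [0.016, 0.723, 0.691, 1062.852], [0.0, 0.0, 0.0, 1.0]]}
{'fx': 328.417, 'fy': 328.417, 'cx': 323.564, 'cy': 195.111, 'tool_from_camera': [[0.0, 0.959, 0.285, 76.749], [1.0, -0.0, 0.0, 0.266], [0.001, 0.285, -0.959, -81.223], [0.0, 0.0, 0.0, 1.0]]}
{'time_s': 0.1, 'qpos': array([ 1.29201060e+00,  4.23743632e-01,  1.63058780e+00, -1.11721616e-06,
        1.08864730e+00, -1.89478830e-02]), 'dq': array([ 0.00020295, -0.00221179,  0.00026133, -0.00017399, -0.00042484,
       -0.00044058]), 'tau': array([ 2.69238353e-04, -5.45612669e+01, -2.74324179e+01,  6.45021466e-02,
        1.88300433e-02, -9.24433010e-06]), 'tool_pos': array([160.41314358, 603.65689355, 302.00248001]), 'orientation': array([ 1.29553461e-01,  9.91572196e-01, -6.85450170e-04, -1.02301026e-04]), 'force': array([-1.08923909,  0.10317236, -0.01950332]), 'wrist_torque': array([-0.03346757, -0.01409405,  0.00620159]), 'width': 87.99035524433002}
```

View pics/top0.png

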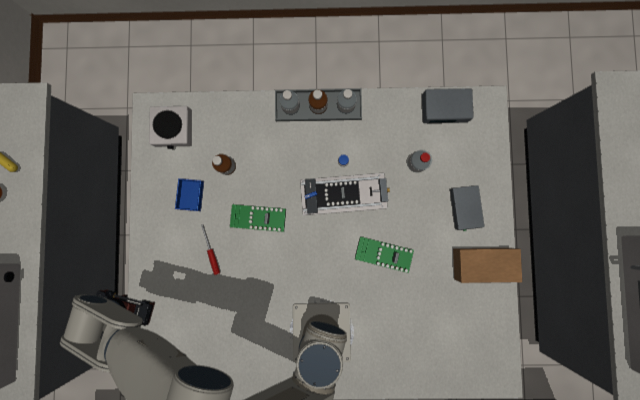

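View pics/scene0.png

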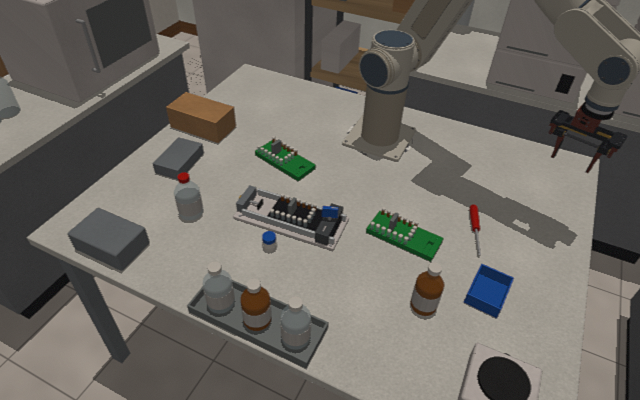

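Candidates for the tray: the black one in the white dock (top ~345,193), and green look-alikes at (258,218) and (384,254). I choose the black one: it has the bridge with the blue knob at (310,195), and the jar on its +x side at (343,160). Next is a close look with the wrist camera.

```bash
cat > h.py <<'E'
from station import env, set_gripper, viewer, workorder
import cv2, numpy as np
from scipy.spatial.transform import Rotation as R
def cam(name, st=None):
    p=viewer.camera_params(name)
    if name!="wrist": return p,np.array(p["pose"])
    T=np.eye(4);T[:3,:3]=R.from_quat(st["orientation"]).as_matrix();T[:3,3]=st["tool_pos"]
    return p,T@np.array(p["tool_from_camera"])
def back(p,T,u,v,z):
    d=T[:3,:3]@np.array([(u-p["cx"])/p["fx"],-(v-p["cy"])/p["fy"],-1]); o=T[:3,3]
    return o+d*(z-o[2])/d[2]
def proj(p,T,X):
    c=T[:3,:3].T@(np.array(X)-T[:3,3]); return np.array([p["cx"]+p["fx"]*c[0]/-c[2],p["cy"]-p["fy"]*c[1]/-c[2]])
def down(yaw):  # tool z down, tool y at world angle yaw
    y=np.array([np.cos(yaw),np.sin(yaw),0]);z=np.array([0,0,-1.]);x=np.cross(y,z)
    return R.from_matrix(np.c_[x,y,z]).as_quat()
E
python3 - <<'E'
from h import *
p,T=cam("top")
print([k for k in viewer.camera_params("wrist")])
a=back(p,T,310,196,52);b=back(p,T,384,190,34);c=back(p,T,345,193,12);print(a,b,c)
d=a-b;yaw=np.arctan2(d[1],d[0]);print("yaw",yaw)
pos=np.array([c[0],c[1],330.])
for y in(yaw,yaw+np.pi):
    q=env.ik(pos,down(y));print(y,q)
# camera along tool +x
q=[(y,env.ik(pos,down(y))) for y in (yaw,yaw+np.pi)]
y=min([k for k in q if k[1] is not None],key=lambda k:abs(k[1][5]))[0]
env.reach(pos,down(y)); env.hold(.2)
s=env.read_state();im=viewer.camera("wrist");cv2.imwrite("pics/w1.png",im)
import pickle;pickle.dump(s,open("w1.pkl","wb"));print(s["tool_pos"],s["qpos"],s["time_s"])
E
```

```text
['fx', 'fy', 'cx', 'cy', 'tool_from_camera']
[516.09024295  33.99239105  52.        ] [ 536.043197   -249.11259419   34.        ] [ 528.56906557 -100.56183839   12.        ]
yaw 1.641158969087189
1.641158969087189 [-2.10124800e-01  2.63128019e-01  1.79738070e+00 -4.44089210e-16
  1.08108393e+00 -1.85128377e+00]
4.782751622676982 [-2.10124800e-01  2.63128019e-01  1.79738070e+00 -4.44089210e-16
  1.08108393e+00  1.29030888e+00]
[ 528.6744103  -100.13572055  329.95961533] [-2.09321022e-01  2.63235128e-01  1.79733668e+00  3.12653898e-05
  1.08108896e+00  1.29022543e+00] 3.1
```

View pics/w1.png

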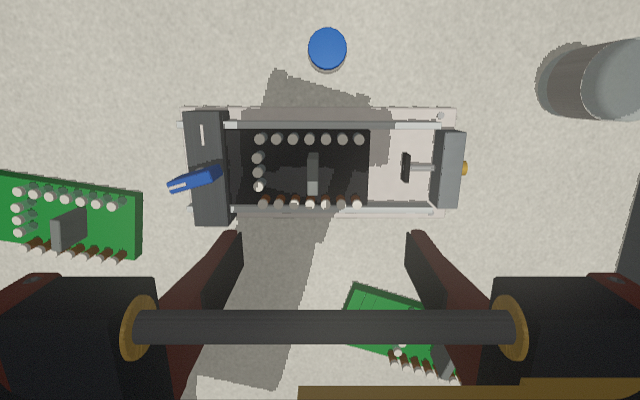

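The wrist view shows the bridge at x≈185–230, the index line at ~(201,135), the knob bar from ~(168,185) to (221,172), the fin at (313,172) and the stop at (450,170). I'll enlarge it to get pixel positions.

Run:
```python
import cv2,numpy as np
im=cv2.imread("pics/w1.png")
a=cv2.resize(im[105:225,155:255],None,fx=4.8,fy=4.8,interpolation=cv2.INTER_CUBIC)
b=cv2.resize(im[140:205,290:340],None,fx=6.2,fy=6.2,interpolation=cv2.INTER_CUBIC)
c=np.zeros((600,800,3),np.uint8);c[:a.shape[0],:a.shape[1]]=a;c[:b.shape[0],485:485+b.shape[1]]=b[:,:310]
cv2.imwrite("pics/c1.png",c)
```

```text
(no output)
```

View pics/c1.png

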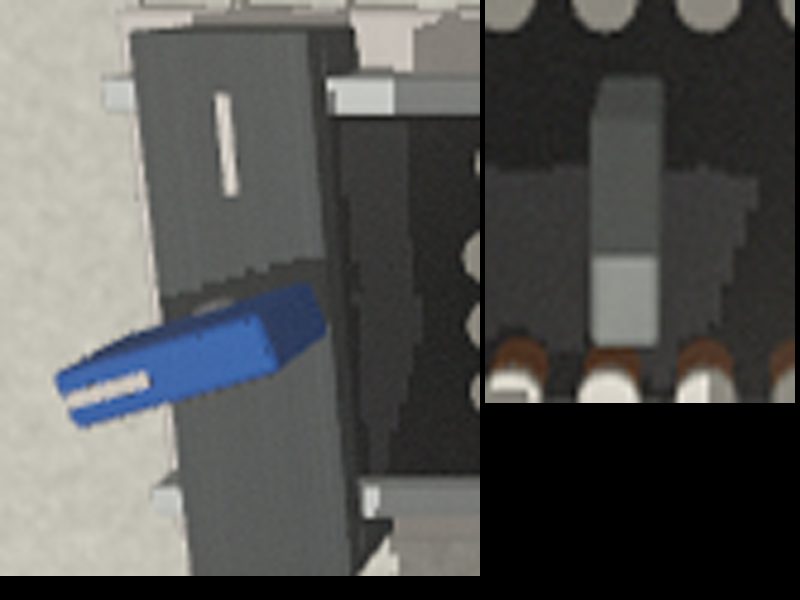

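Run:
```python
from h import *
import pickle
s=pickle.load(open("w1.pkl","rb"));p,T=cam("wrist",s)
f=lambda u,v,z:back(p,T,155+u/4.8,105+v/4.8,z)[:2]
line=f(227,144,52);l0,l1=f(219,94,52),f(234,195,52)
be=[f(132,33,52),f(190,575,52),f(308,33,52),f(357,575,52)]
k=f(166.5,374,99);m0,m1=f(68,398,99),f(150,380,99);cs=[f(*c,99) for c in((56,378),(78,427),(277,375),(255,315))]
fin=back(p,T,312.7,177.1,78)[:2]
ang=lambda d:np.arctan2(d[1],d[0])
print("line",line,np.linalg.norm(l0-l1),"bridge w",np.linalg.norm(be[0]-be[2]),"edge angs",ang(be[0]-be[1]),ang(be[2]-be[3]),"line ang",ang(l0-l1))
print("knob",k,"dist line",np.linalg.norm(k-line),ang(line-k),"fin",fin,"dist",np.linalg.norm(fin-k),"dock yaw from fin",ang(k-fin)-np.pi/2)
print("mark ang",ang(m0-m1),ang((m0+m1)/2-k),"bar",ang(cs[0]-cs[3]),ang(cs[1]-cs[2]),np.linalg.norm(cs[0]-cs[3]),np.linalg.norm(cs[1]-cs[0]))
```

```text
line [560.12667749  33.1919379 ] 22.551173731970408 bridge w 38.88826415654231 edge angs 0.05943502672831997 0.07411298460256076 line ang 0.11625466541626976
knob [518.82252576  30.33879534] dist line 41.40257688801018 0.06896685711586197 fin [528.21912046 -89.26970152] dist 119.97703327269892 dock yaw from fin 0.07840023651853056
mark ang 1.859471603782738 1.89745278513492 bar 1.9455250899036012 1.8992126142977757 43.99676656466133 10.89508557840729
```

Measurements agree with the given sizes:

| Quantity | Measured | Given |
|---|---|---|
| Screw axis to index line | 41.4 mm | 41 mm |
| Fin to screw axis | 120.0 mm | 120 mm |
| Knob mark angle | ~1.90 rad | – |
| Dock yaw | ~0.073 rad | – |
| Turn needed, clockwise | ~1.83 rad | 1.6–2.6 rad |

Next I grip the knob and check before turning.

Run:
```python
from h import *
x,y=519.0,30.3; yaw=1.90-np.pi/2; q=down(yaw)
set_gripper(45)
env.reach([x,y,220],q); print(env.read_state()["qpos"][5])
print(env.move_l([x,y,145],rate=70,f_stop=8)); env.hold(.2)
a=env.read_state();set_gripper(5);b=env.read_state()
print(a["force"],b["force"],b["wrist_torque"],b["width"],b["tool_pos"],b["time_s"])
s=b;cv2.imwrite("pics/w2.png",viewer.camera("wrist"))
```

```text
-0.292846689820341
False
[-0.13215388  0.11997003 -0.55231554] [-1.84281462 -0.6034732   3.27510415] [-0.30019795  0.48231617  0.25981392] 13.136806585560361 [518.62507108  30.20372148 145.0189768 ] 7.4
```

View pics/w2.png

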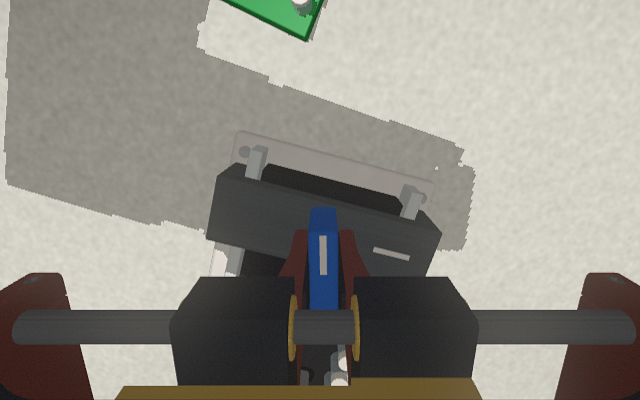

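The knob is gripped (width 13.1 mm) and the mark lines up with the pads. The index line at (391,253) is to the right of the mark, so turning clockwise brings them together. I'll turn with the 4 mm/rad rise.

Run:
```python
from h import *
y0=1.90-np.pi/2; y1=0.072-np.pi/2; n=7
p0=np.array([519.0,30.3,145.])
for i in range(1,n+1):
    yaw=y0+(y1-y0)*i/n
    hit=env.move_l(p0+[0,0,4*(y0-yaw)],rot=down(yaw),rate=2.2,f_stop=25)
    s=env.read_state();print(hit,s["time_s"],s["force"].round(1),s["wrist_torque"].round(2),s["qpos"][5].round(3))
    if hit:break
env.hold(.3);s=env.read_state();print(s["force"].round(1),s["wrist_torque"].round(2),s["tool_pos"])
cv2.imwrite("pics/w3.png",viewer.camera("wrist"))
```

```text
False 7.95 [-4.2 -1.9  6.8] [-0.46  0.78 -0.06] -0.034
False 8.45 [-5.5 -2.4  6.2] [-0.41  0.99 -0.12] 0.227
False 8.95 [-5.7 -1.   7.2] [-0.3   1.17 -0.11] 0.488
False 9.45 [-7.4 -0.5  9.4] [-0.09  1.33 -0.09] 0.749
False 9.95 [-9.8  0.3 10.5] [ 0.11  1.46 -0.1 ] 1.01
False 10.45 [-8.7  2.6  9.8] [ 0.41  1.52 -0.1 ] 1.271
False 10.95 [-8.7  5.3 10.3] [ 0.74  1.5  -0.07] 1.533
[-9.1  4.4 10.3] [ 0.85  1.55 -0.17] [517.19344795  31.08926934 152.24235898]
```

View pics/w3.png

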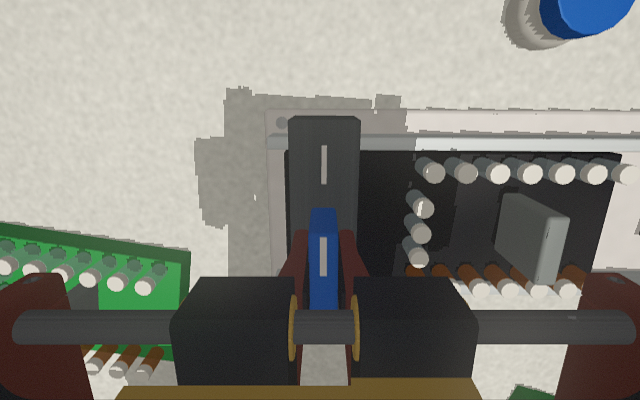

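The knob turned smoothly, and the mark (323,257) and line (324,164) are now on one column. I'll release, rise and measure the angle from above.

Run:
```python
from h import *
import pickle
set_gripper(45); yaw=0.072-np.pi/2
env.move_l([519,30.3,200],rate=100)
env.reach([500,-30,230],down(yaw)); env.hold(.2)
s=env.read_state();im=viewer.camera("wrist");pickle.dump(s,open("w4.pkl","wb"));print(s["time_s"],s["force"].round(1))
cv2.imwrite("pics/w4.png",im)
p,T=cam("wrist",s)
f=[proj(p,T,X) for X in([519,30.3,106],[560,33.2,52],[528.2,-89.3,78])];print(np.round(f))
u,v=f[0];u0,v0=int(u)-60,max(int(v)-110,0)
a=cv2.resize(im[v0:v0+150,u0:u0+110],None,fx=4,fy=4,interpolation=cv2.INTER_CUBIC)
u,v=f[2];u1,v1=int(u)-30,int(v)-50
b=cv2.resize(im[v1:v1+100,u1:u1+60],None,fx=5,fy=5,interpolation=cv2.INTER_CUBIC)
c=np.zeros((600,760,3),np.uint8);c[:a.shape[0],:a.shape[1]]=a;c[:b.shape[0],445:445+b.shape[1]]=b
cv2.imwrite("pics/c4.png",c);print(u0,v0,u1,v1)
```

```text
13.1917 [-0.6  0.1 -0.5]
[[233. 188.]
 [248. 118.]
 [408. 177.]]
173 78 378 127
```

View pics/c4.png

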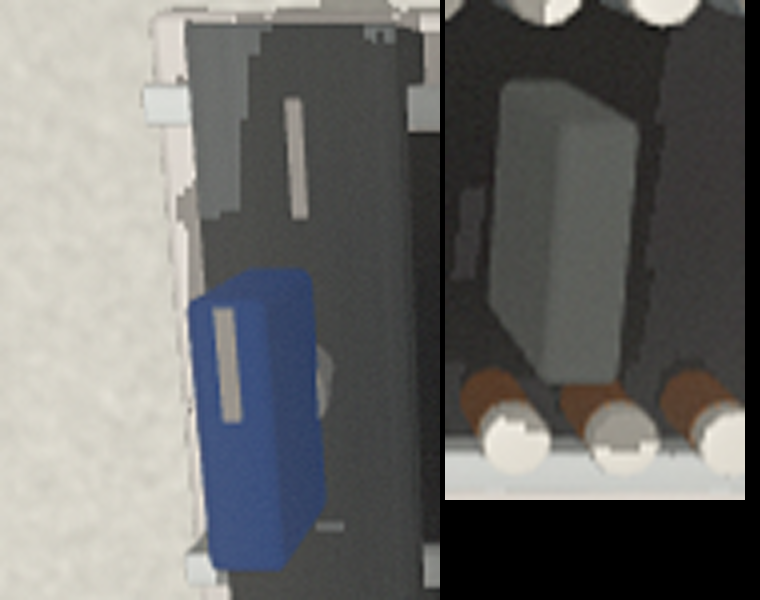

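Run:
```python
from h import *
import pickle
s=pickle.load(open("w4.pkl","rb"));p,T=cam("wrist",s)
f=lambda c,z:back(p,T,173+c[0]/4,78+c[1]/4,z)[:2]
ang=lambda d:round(float(np.arctan2(d[1],d[0])),3)
for n,a,b,z in(("line",(292,97),(300,218),52),("mark",(223,308),(232,422),106),("barL",(190,300),(212,570),106),("barR",(262,300),(283,570),106),("bridgeL",(188,22),(230,590),52)):
    print(n,ang(f(a,z)-f(b,z)))
k=sum(f(c,106) for c in((190,300),(212,570),(262,300),(283,570)))/4
L=f((296,158),52);print("knob",k,"line",L,ang(L-k),"markmid",f((227.5,365),106),ang(f((227.5,365),106)-k),ang(L-f((227.5,365),106)))
g=lambda c:back(p,T,378+(c[0]-445)/5,127+c[1]/5,78)[:2]
fc=[g(c) for c in((560,120),(636,130),(618,384),(544,380))];print("fin",sum(fc)/4,"ang",ang(fc[0]-fc[3]),ang(fc[1]-fc[2]),np.linalg.norm(fc[0]-fc[1]),np.linalg.norm(fc[0]-fc[3]))
fin=sum(fc)/4;print("dock yaw", ang(k-fin)-np.pi/2,np.linalg.norm(k-fin))
```

```text
line 0.074
mark 0.069
barL 0.064
barR 0.076
bridgeL 0.061
knob [519.30336558  30.79587574] line [560.25278216  33.6038455 ] 0.068 markmid [531.41431899  32.23381653] 0.118 0.047
fin [527.48620362 -88.38619505] ang 0.079 0.083 10.998505936871094 38.80011998135415
dock yaw 0.06820367320510345 119.46265038266786
```

The knob is set: mark 0.069 rad against line 0.074 and dock about 0.07. Next I grip the fin at about (527.8,-88.8) and pull, watching the force.

Run:
```python
from h import *
t=0.071; q=down(t-np.pi/2); d=np.array([np.sin(t),-np.cos(t),0]); p0=np.array([527.8,-88.8,121.])
env.reach(p0+[0,0,60],q)
print(env.move_l(p0,rate=60,f_stop=8)); env.hold(.1)
set_gripper(4); env.hold(.2); b=env.read_state();print("grip",b["width"],b["force"].round(1),b["tool_pos"],b["time_s"])
if 10<b["width"]<14:
    for dist,r in((2,10),(34,25)):
        hit=env.move_l(p0+d*dist,rate=r,f_stop=9)
        s=env.read_state();print(dist,hit,s["force"].round(2),round(float((s["force"]-b["force"])@d),2),s["tool_pos"].round(1),s["time_s"])
        if hit:break
```

```text
False
grip 11.861221834419723 [-1.   1.   1.2] [527.82340048 -88.74063894 121.03845474] 15.725
2 False [0.12 3.11 2.57] -2.07 [527.9 -90.8 121. ] 16.075
34 False [-0.42  3.34  4.08] -2.34 [ 530.2 -122.8  121. ] 17.5083
```

Run:
```python
from h import *
t=0.071; d=np.array([np.sin(t),-np.cos(t),0]); p0=np.array([527.8,-88.8,121.])
F=lambda:float(np.mean([(env.hold(.02),env.read_state()["force"]@d)[1] for _ in range(4)]))
hit=env.move_l(p0+d*38,rate=10,f_stop=6);base=F();print("free",hit,base)
if not hit:
    hit=env.move_l(p0+d*72,rate=10,f_stop=3.5)
    x=float((env.read_state()["tool_pos"]-p0)@d);print(hit,x,F()-base)
    for i in range(14):
        f=F()-base
        print(round(x,2),round(f,2),round(float((env.read_state()["tool_pos"]-p0)@d),2))
        if f<-6: break
        x+=.3; env.move_l(p0+d*x,rate=4)
s=env.read_state();print(s["force"].round(1),s["time_s"])
```

```text
free False -4.733242322395185
True 41.968195056361616 5.274033105010147
41.97 5.92 41.96
42.27 0.78 42.05
42.57 -1.75 42.11
42.87 -2.72 42.17
43.17 -4.5 42.23
43.47 -6.39 42.29
[ 0.8 11.7  7.4] 20.9917
```

Contact came at about 41–42 mm travel, which agrees with the ~39 mm gap I estimate between tray and pad in the first wrist picture. Total axial force is now about 11 N. Free running, on the same scale, was about 4.7 N, which leaves about 6 N on the pad. I'll release, rise and look.

Run:
```python
from h import *
import pickle
set_gripper(45); env.hold(.2); s=env.read_state();print(s["force"].round(1),s["tool_pos"],s["width"])
env.move_l(s["tool_pos"]+[0,0,80],rate=100)
t=.071
env.reach([500,-110,260],down(t-np.pi/2));env.hold(.2)
s=env.read_state();im=viewer.camera("wrist");pickle.dump(s,open("w5.pkl","wb"));print(s["time_s"],s["force"].round(1))
cv2.imwrite("pics/w5.png",cv2.resize(im[60:300,150:550],None,fx=2,fy=2,interpolation=cv2.INTER_CUBIC))
```

```text
[ 0.9  0.2 -0.6] [ 530.91555575 -132.16937418  121.03923732] 45.21162041486834
23.4167 [0.9 0.1 0.7]
```

View pics/w5.png

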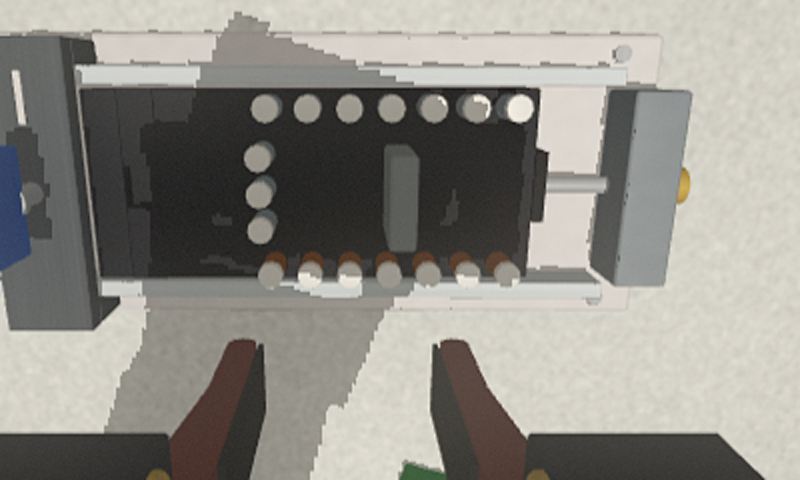

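The tray front bears on the pad at crop pixel (537,185), the fin stands free and upright at (400,198), and the gripper is clear of everything. By force balance, 11.1 N total less at most 4.7 N of friction gives about 6.4 N on the pad. I'm handing in.

```bash
python3 -c "
from station import env,workorder
print(workorder.sign_off(), env.read_state()['time_s'])"
```

```text
the job is handed in; nothing more can be done
the job is handed in; nothing more can be done
```

The job is done and handed in at about 23.4 s. The robot was clear of everything.

- **Knob:** I turned it clockwise by about 1.83 rad, following its rise. After release, the mark measured 0.069 rad and the index line 0.074 rad, so they agree within measurement error. While turning, the side and upward forces each reached about 10 N.
- **Tray:** I pulled it by the fin for about 42 mm, until it met the pad. The total axial force was about 11 N, against about 4.7 N when running free, so about 6 N on the pad. I then let go, and the last picture shows the tray front against the pad and the fin free.
- **Not fully settled:** In the last push the tool moved only about 0.3 mm, less than the pad's 4 N/mm alone would give. I put this down to the pad already being partly compressed and the tray sticking. I did not re-grip to test it. After release, the force left on the pad is only what the tray's friction holds.
- **Bystanders:** I felt no contact with anything else, but I did not take a final overview picture to check them.

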